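Stack the parts tins and show the canister to the reader

TASK

Pack this job away for booking in: set the larger grey tin on the grey case, then the smaller tin on the larger one, each centred and with its long sides parallel to those of the box below. Then stand the canister in the middle of the top tin with its label facing straight at the reader's window. Set each thing down rather than dropping it, leave the case where it stands, and do not disturb the brass spring barrel, the clear jar and the screwdriver lying around.

Things in the scene. Friction and masses are not known exactly. Their poses are not given: they have to be found in the camera images.
- case: The bottom case of the column: closed grey painted steel box, 170 (its x) x 110 (its y) x 50 mm high, flat top, full and heavy (1.8 kg), standing loose on the bench left of the middle. Origin: centre of the underside; x along its length, z up. It stays where it is.
- large_tin: The larger loose tin: closed grey painted steel box, 130 (its x) x 64 (its y) x 46 mm high, flat top, 0.25 to 0.5 kg, lying flat on the bench. Origin: centre of the underside; x along its length, z up. Both ends count alike.
- small_tin: The smaller loose tin: like the larger one, but 100 (its x) x 54 (its y) x 40 mm high, 0.16 to 0.31 kg. Origin: centre of the underside; x along its length, z up. Both ends count alike.
- canister: Upright closed aluminium canister, 50 mm diameter, 60 mm high, 0.15 to 0.28 kg. One side carries its label: a dark holder 28 mm wide, 7 to 41 mm above the underside, out to 30 mm from the axis, with a white card. A black tab on the lid (10 mm wide, 4 mm high, to 29 mm from the axis) points the same way. Origin: centre of the underside; x out of the label, z up.
- label (a point): Centre of the canister's label card, 30 mm out from the axis along the canister's x and 24 mm above its underside.
- window (a point): Centre of the reader's window. The reader is a fixed stand left of the case: dark foot 110 x 90 mm, post, black box-shaped head 85 mm wide, 135 to 197 mm above the bench. The window is 185 to 235 mm from the case's middle, 166 mm above the bench, and looks roughly at the column, along its own -y; x along its width, z up.
- barrel: Bystander: brass spring barrel, a spool 38 mm in diameter and 23 mm high. Origin: centre of the underside.
- jar: Bystander: clear jar with black lid, 42 mm in diameter, 55 mm high, no label holder. Origin: centre of the underside.
- screwdriver: Bystander: screwdriver 190 mm long, lying at the far side. Origin: at its middle, at the bench; x towards its tip.
There are look-alikes about, which are no part of the job. Leave any pink or purple look-alike of the small_tin alone.

How it is judged:
On the way, in this order (a step that is already met when the one before it is completed fails the run):
1. the larger tin rests squarely on the case, released (horizontal distance between large_tin and case below 0.012 m and z of large_tin in the frame of case between 0.045 and 0.055 m and angle between large_tin's own z axis and vertical below 0.06 rad and linear speed of large_tin below 0.03 m/s and contact force between large_tin and case above 0.3 N and contact force between the fingers and large_tin below 0.1 N and angle between the x axis of large_tin and the x axis of case, either way round below 0.14 rad), for 0.2 s.
2. the smaller tin rests squarely on the larger one, released, which still rests squarely on the case (all of step 1 and horizontal distance between small_tin and large_tin below 0.012 m and z of small_tin in the frame of large_tin between 0.041 and 0.051 m and angle between small_tin's own z axis and vertical below 0.06 rad and linear speed of small_tin below 0.03 m/s and contact force between small_tin and large_tin above 0.3 N and contact force between the fingers and small_tin below 0.1 N and angle between the x axis of small_tin and the x axis of large_tin, either way round below 0.14 rad), for 0.2 s.
At the end, for the whole second after the job is handed in: Large tin on case, small tin on it, canister on top: each centred within 12 mm on the one below, tins' long axes within 0.14 rad of the box below, all level (0.06 rad), released and at rest; the label faces the reader, its window at most 50 mm aside of straight ahead of the label (all of step 2 and horizontal distance between canister and small_tin below 0.012 m and z of canister in the frame of small_tin between 0.035 and 0.045 m and angle between canister's own z axis and vertical below 0.06 rad and linear speed of canister below 0.03 m/s and contact force between canister and small_tin above 0.3 N and contact force between the fingers and canister below 0.1 N and x of window in the frame of canister above 0.05 m and y of window in the frame of canister between -0.05 and 0.05 m); the robot touches nothing.
It fails at once if the bottom case is shifted by more than 20 mm (distance of case from where it was at the start of the episode above 0.02 m).
It fails at once if a tin or the canister is dropped (falls free of the fingers faster than 0.6 m/s, a drop of about 20 mm) ((contact force between the fingers and large_tin below 0.01 N and linear speed of large_tin above 0.6 m/s) or (contact force between the fingers and small_tin below 0.01 N and linear speed of small_tin above 0.6 m/s) or (contact force between the fingers and canister below 0.01 N and linear speed of canister above 0.6 m/s)).
It fails at once if the brass barrel, the jar or the screwdriver is moved by more than 30 mm (distance of any of barrel, jar, screwdriver from where it was at the start of the episode above 0.03 m).
It also fails if it takes over 72 s, if anything falls off the work surface, if the arm or the gripper's body presses on something with over 40 N, if the wrist force passes 120 N, or if a joint passes its speed limit or range.

ROBOT

A 7-joint arm with a two-finger parallel gripper is mounted at the origin on the work surface. World frame = base frame: x ahead of the robot, y to its left, z up, the work surface at z = 0. Lengths are in m, angles in rad, forces in N, time in s.
With the tool pointing down it reaches from about 0.425 to 0.875 m from the base axis. Payload 4.7 kg.
Tool frame: the origin (TCP) lies at the very end of the fingers, on their centre line; the grasp point (between the pads) lies 19 mm behind it; z points along the fingers, y is the line along which they close (so a half turn about z gives the same grasp; the last joint's range is limited). The gripper opens to 85 mm and grips with 20 to 120 N. Pads are 22 mm wide; open, the fingers measure 114 mm over their backs; the gripper's body (76 mm by 85 mm) begins 54 mm behind the grasp point. The pads swing forward as they close: fully open they stand 13 mm farther back than shut.
Start: joints at [-1.161, 0.321, -0.07, 1.45, 0.023, 1.371, -0.057], TCP at [0.251, 0.6, 0.208] pointing down, gripper open.
Joint ranges: [-2.86, 2.86], [-0.3, 2.09], [-1.38, 1.24], [0.06, 2.45], [-1.56, 4.7], [0.09, 2.05], [-2.69, 2.69]. Speed limits (rad/s): [2.57, 2.57, 3.14, 3.14, 3.14, 3.14, 3.14].

INTERFACE

Orientations are given as a unit quaternion [w, x, y, z].
In Python, from plant import ctrl gives the robot as it stands. The module is installed in compiled form; this text tells all that it offers.
- The arm moves only by the tool jog_arm, never from a script. Its argument "steps" is one flat list of numbers, 7 for each row, row after row: the shift along the tool's x, y, z scaled (see below), then the turn, a rotation vector about the tool's x, y, z scaled (see below), then the opening, from 0 (shut) to 1 (fully open). In form: [x, y, z, ax, ay, az, hand, x, y, z, ax, ay, az, hand, ...]. A call has 1 to 12 rows; each row shifts and turns the commanded pose from where the row before left it, along the tool's axes as they then stand; what a row does not reach is not made up. The controller multiplies each number of a shift by 30 mm and each number of a turn by pi rad. A row lasts 1/10 s, in which the tool goes at most 50 mm and 8.59 degrees, less where a joint would pass 70% of its speed; a pose out of reach is approached as far as the arm can. A call with a number of a shift or a turn outside -1 to 1 is refused whole. A call with a gripper value outside its range is refused whole. The fingers move at their own pace and stop on an object; "squeeze" is the grip in N (left out, the last holds). Time passes only in rows, so rows that do not move let the fingers close. It gives the time, the measured TCP pose, the force, the opening and the grip force at its end, in the units of the state.
- ctrl.sense(): the state, without advancing time (a new reading comes with each control period).
- ctrl.grab_frame(name): name is "scene" or "top"; returns a dict with "img" (420x560x3 uint8, red, green, blue), "z_map" (420x560 float32, m along the optical axis (not along the pixel's ray), 0 where there is no reading), "fx", "fy", "cx", "cy" (pixels), "eye" and "rotation" of the camera in the world. Camera axes: x right, y up, looking along -z (the intrinsics and any distortion apply to the point x, -y, -z); pixel columns grow to the right and rows downward; lengths in m; the calibration is good to about 2 mm. A picture is of the moment at which its call begins.
- ctrl.hand_in(): hands the job in; it is judged then, once.
The state is a dict: "clock": time; "joint_positions": joint angles; "dq": joint speeds; "effort": joint torques, N m; "tcp_pos": TCP position; "orientation": TCP orientation; "ft_force": force on the tool from outside, world axes, zero at the start; "wrist_torque": the same for the moment, N m; "finger_gap": opening from 0.0 (shut) to 1.0 (fully open); "gripper_force": force on a finger pad.
Only numpy, scipy, OpenCV 4.12 (cv2) and the standard library are available. Lean on these libraries where they do the work, as an engineer would, in place of code of your own. Each camera call takes 0.05 s, during which the arm holds its last target. There are 200 camera calls.

## Working session

There is one attempt and no reset: what is moved stays moved. The work goes in short steps, Python scripts to look and compute and a tool call to move; the robot and the scene stay as the last step left them, time stands still between calls to the robot, and variables do not carry over. Pictures are saved under pics/ and viewed, at most 10 in all, crops included, and the job is handed in when it is done.

Besides the shell and the picture viewer there is one more tool, called after "Call:" as name(argument=value, ...) on one line, values as JSON. jog_arm: Moves the arm, as the interface text tells. Shifts and turns lie within -1 to 1; 1 stands for 30 mm of shift or pi rad of turn. Its arguments: {"type":"object","properties":{"steps":{"type":"array"},"squeeze":{"type":"number"}},"required":["steps"]}

```bash
mkdir -p pics; cat > h.py <<'E'
import numpy as np, cv2
from plant import ctrl
def grab(n,name):
    f=ctrl.grab_frame(n); cv2.imwrite('pics/'+name+'.png',f['img'][:,:,::-1]); np.savez('pics/'+name+'.npz',**{k:np.array(v) for k,v in f.items()}); return f
def cloud(f):
    z=f['z_map']; h,w=z.shape; u,v=np.meshgrid(np.arange(w),np.arange(h))
    c=np.stack([(u-f['cx'])/f['fx']*z,-(v-f['cy'])/f['fy']*z,-z],-1)
    R=np.array(f['rotation']); 
    if R.shape==(4,):
        from scipy.spatial.transform import Rotation as Q; R=Q.from_quat(R[[1,2,3,0]]).as_matrix()
    P=c@R.T+np.array(f['eye']); P[z==0]=np.nan; return P
E
python3 - <<'E'
from h import *
for n in('top','scene'):
    f=grab(n,n+'0'); print(n,{k:v for k,v in f.items() if k not in('img','z_map')})
a=cv2.imread('pics/top0.png');P=cloud(f)
print(ctrl.sense())
E
```

```text
top {'fx': 531.4488821562275, 'fy': 531.4488821562275, 'cx': 280.64649101184364, 'cy': 199.40515026807302, 'eye': array([ 0.30480301, -0.04287755,  1.67857388]), 'rotation': array([-0.69536672, -0.06896845,  0.05907423,  0.7128946 ])}
scene {'fx': 472.6758153390693, 'fy': 472.6758153390693, 'cx': 277.90252796659365, 'cy': 198.53684665926005, 'eye': array([ 1.04325038, -0.83999239,  0.97326342]), 'rotation': array([0.88558304, 0.38844644, 0.10402206, 0.23244665])}
{'clock': 0.1, 'joint_positions': array([-1.16086901,  0.32176131, -0.07010804,  1.45155646,  0.02259577,
        1.3708014 , -0.0569135 ]), 'dq': array([-0.00116531, -0.0013643 , -0.00030203, -0.00226813,  0.00166729,
        0.00123491,  0.00106508]), 'effort': array([-2.73894157e-04, -4.94879901e+01, -3.84358848e-01, -3.15209126e+01,
        1.28630231e-02,  7.47125043e-03,  2.03092348e-06]), 'tcp_pos': array([0.25045071, 0.59924427, 0.20742328]), 'orientation': array([-1.30611367e-04,  1.96606563e-01,  9.80482077e-01, -8.59746577e-04]), 'ft_force': array([-0.06141233, -0.57527217, -1.35167289]), 'wrist_torque': array([0.0042967 , 0.03386752, 0.02243264]), 'gripper_force': 0.0, 'finger_gap': 0.9982234655810698}
```

View pics/top0.png

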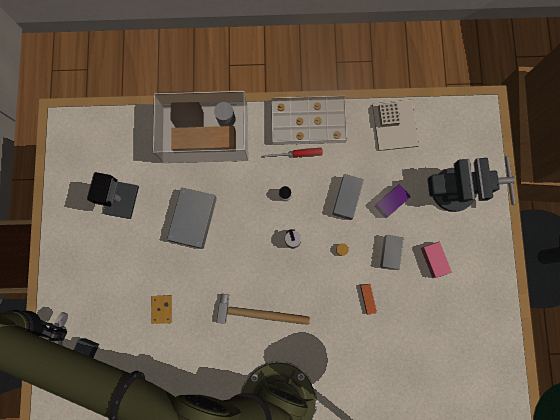

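View pics/scene0.png

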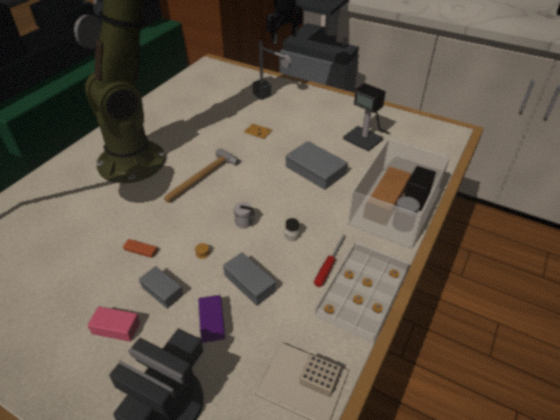

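The top view shows the case at (191,218), large tin (347,197), small tin (392,252), canister (292,240), jar (285,193), barrel (341,250) and reader head (102,188). The pink and purple boxes are the look-alikes.

```bash
cat >> h.py <<'E'
def rect(P,seed,zr,win=70):
    m=(P[...,2]>zr[0])&(P[...,2]<zr[1])
    n,l=cv2.connectedComponents(m.astype(np.uint8),connectivity=4); k=l[seed[1],seed[0]]
    q=P[(l==k)&m] if k else np.zeros((0,3))
    if len(q)<5: return None
    (cx,cy),(w,h),a=cv2.minAreaRect((q[:,:2]*1000).astype(np.float32))
    if w<h: w,h,a=h,w,a+90
    return dict(c=(round(cx,1),round(cy,1)),wh=(round(w,1),round(h,1)),ang=round((a+90)%180-90,1),z=round(float(np.median(q[:,2])),4),mean=q[:,:2].mean(0).round(4),n=len(q))
E
python3 - <<'E'
from h import *
np.set_printoptions(suppress=True)
d=dict(np.load('pics/top0.npz'));P=cloud(d)
for n,s,zr in[('case',(191,218),(.04,.06)),('large',(347,197),(.036,.056)),('small',(392,252),(.03,.05)),('can',(292,243),(.05,.07)),('jar',(285,193),(.045,.065)),('barrel',(341,250),(.01,.03)),('head',(102,188),(.18,.21)),('foot',(125,200),(.005,.05)),('purple',(392,200),(.03,.05)),('pink',(436,260),(.03,.05)),('bench',(200,280),(-.01,.01)),('screwd',(305,153),(.008,.05))]:
    print(n,rect(P,s,zr))
im=d['img'][:,:,::-1]
a=cv2.resize(im[215:265,265:320],None,fx=7,fy=7,interpolation=2)
b=cv2.resize(im[165:225,75:145],None,fx=5,fy=5,interpolation=2)
s=dict(np.load('pics/scene0.npz'))['img'][:,:,::-1]
c=cv2.resize(s[75:155,335:395],None,fx=4,fy=4,interpolation=2); e=cv2.resize(s[195:235,225:265],None,fx=6,fy=6,interpolation=2)
W=np.zeros((600,800,3),np.uint8)
W[:a.shape[0],:a.shape[1]]=a;W[:b.shape[0],400:400+b.shape[1]]=b
c=c[:240];W[355:355+c.shape[0],:c.shape[1]]=c;W[355:595,400:640]=e
cv2.imwrite('pics/crop1.png',W)
E
```

```text
case {'c': (555.9, 257.7), 'wh': (171.6, 112.4), 'ang': -14.4, 'z': 0.0512, 'mean': array([0.5543, 0.2567]), 'n': 1933}
large {'c': (611.1, -234.1), 'wh': (133.0, 64.4), 'ang': -17.4, 'z': 0.0464, 'mean': array([ 0.6096, -0.2333]), 'n': 843}
small {'c': (433.3, -362.0), 'wh': (100.9, 55.8), 'ang': -10.2, 'z': 0.0402, 'mean': array([ 0.4327, -0.3611]), 'n': 588}
can {'c': (479.1, -56.9), 'wh': (48.5, 47.7), 'ang': -11.2, 'z': 0.0617, 'mean': array([ 0.479 , -0.0569]), 'n': 206}
jar {'c': (625.8, -36.1), 'wh': (38.7, 34.3), 'ang': -1.3, 'z': 0.0553, 'mean': array([ 0.6258, -0.0361]), 'n': 118}
barrel {'c': (446.1, -209.7), 'wh': (36.1, 35.6), 'ang': 55.5, 'z': 0.0225, 'mean': array([ 0.4467, -0.2103]), 'n': 110}
head {'c': (625.7, 492.1), 'wh': (86.3, 60.5), 'ang': -13.1, 'z': 0.1976, 'mean': array([0.6242, 0.491 ]), 'n': 619}
foot {'c': (624.4, 494.1), 'wh': (115.8, 105.0), 'ang': -9.2, 'z': 0.0168, 'mean': array([0.6176, 0.4808]), 'n': 786}
purple {'c': (594.2, -373.8), 'wh': (102.6, 54.2), 'ang': -50.4, 'z': 0.0403, 'mean': array([ 0.5935, -0.373 ]), 'n': 553}
pink {'c': (406.5, -495.9), 'wh': (101.0, 58.4), 'ang': 17.8, 'z': 0.0404, 'mean': array([ 0.4063, -0.4959]), 'n': 592}
bench None
screwd {'c': (759.2, -68.4), 'wh': (191.6, 32.8), 'ang': -84.5, 'z': 0.0216, 'mean': array([ 0.7604, -0.0955]), 'n': 283}
```

View pics/crop1.png

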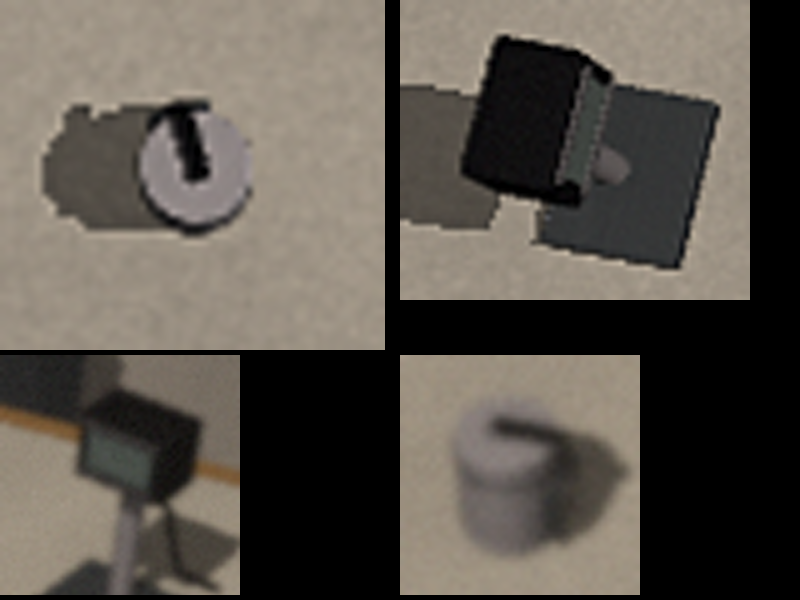

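The crop shows the canister's tab running from about (293.4,240) to (290.4,230) in the full image. The reader's window face is on the head's right side, looking at the case.

```bash
cat >> h.py <<'E'
from scipy.spatial.transform import Rotation as Q
def goal(yaw):  # tool down, tool y at world angle yaw (deg)
    t=np.radians(yaw); y=np.array([np.cos(t),np.sin(t),0]); z=np.array([0,0,-1.]); return np.stack([np.cross(y,z),y,z],1)
def plan(p,yaw,start=None,z0=None):
    s=ctrl.sense(); R=Q.from_quat(np.array(s['orientation'])[[1,2,3,0]]).as_matrix()
    p0=np.array(s['tcp_pos']) if start is None else np.array(start)
    G=goal(yaw); r=Q.from_matrix(R.T@G).as_rotvec(); n=int(np.ceil(np.degrees(np.linalg.norm(r))/8.5))
    d=G.T@(np.array(p)-p0); ny=np.degrees(np.arctan2(R[1,1],R[0,1]))
    print('tcp',p0.round(4),'y yaw',ny.round(2),'tilt',(R[:2,2]).round(4),'j7',s['joint_positions'][6].round(2),'gap',round(s['finger_gap'],3),'F',s['ft_force'].round(1),'grip',round(s['gripper_force'],1),'t',s['clock'])
    print(' total turn',(r/np.pi).round(4),'rows>=',n,'; then shift (units of 30mm)',(d/.03).round(3),'rows>=',int(np.ceil(max(abs(d).max()/.03,np.linalg.norm(d)/.05))))
E
python3 - <<'E'
from h import *
np.set_printoptions(suppress=True)
d=dict(np.load('pics/top0.npz'))
R=Q.from_quat(d['rotation'][[1,2,3,0]]).as_matrix()
def px(u,v,z):
    r=R@np.array([(u-d['cx'])/d['fx'],-(v-d['cy'])/d['fy'],-1]); return d['eye']+r*(z-d['eye'][2])/r[2]
a,b=px(293.4,240.3,.064),px(290.4,230,.064); print(a,b,np.degrees(np.arctan2(*(b-a)[[1,0]])))
c=np.array([.479,-.0569,.06]);print('from axis',np.degrees(np.arctan2(*(b-c)[[1,0]])))
plan([.6105,-.234,.2],72.6)
E
```

```text
[ 0.47352414 -0.05954775  0.064     ] [ 0.5052965  -0.05126077  0.064     ] 14.61841797025631
from axis 12.103650654130423
tcp [0.2505 0.5992 0.2074] y yaw 67.32 tilt [-0.0006 -0.0016] j7 -0.06 gap 0.998 F [-0.1 -0.6 -1.4] grip 0.0 t 0.1
 total turn [-0.0006  0.     -0.0293] rows>= 1 ; then shift (units of 30mm) [-19.758 -22.915   0.247] rows>= 23
```

Call:
jog_arm(steps=[0,0,0,0,0,-0.029,1,-0.8,-0.95,0,0,0,0,1,-0.86,-1,0,0,0,0,1,-0.86,-1,0,0,0,0,1,-0.86,-1,0,0,0,0,1,-0.86,-1,0,0,0,0,1,-0.86,-1,0,0,0,0,1,-0.86,-1,0,0,0,0,1,-0.86,-1,0,0,0,0,1,-0.86,-1,0,0,0,0,1,-0.86,-1,0,0,0,0,1,-0.86,-1,0,0,0,0,1], squeeze=60)

```text
clock: 1.3
tcp_pos: [0.4213, 0.2001, 0.2082]
orientation: [-0.0, 0.152, 0.988, 0.0]
ft_force: [0.5, 0.2, 0.2]
finger_gap: 0.999
gripper_force: 0.0
```

```bash
python3 -c "
from h import *
plan([.6105,-.234,.2],72.6)"
```

```text
tcp [0.4213 0.2001 0.2082] y yaw 72.55 tilt [-0.0002  0.0001] j7 0.75 gap 0.999 F [0.5 0.2 0.2] grip 0.0 t 1.3
 total turn [ 0.     -0.0001 -0.0003] rows>= 1 ; then shift (units of 30mm) [-10.346 -11.921   0.273] rows>= 12
```

Call:
jog_arm(steps=[-0.86,-1,0,0,0,0,1,-0.86,-1,0,0,0,0,1,-0.86,-1,0,0,0,0,1,-0.86,-1,0,0,0,0,1,-0.86,-1,0,0,0,0,1,-0.86,-1,0,0,0,0,1,-0.86,-1,0,0,0,0,1,-0.86,-1,0,0,0,0,1,-0.86,-1,0,0,0,0,1,-0.86,-1,0,0,0,0,1,-0.86,-1,0.15,0,0,0,1,-0.86,-0.92,0.15,0,0,0,1])

```text
clock: 2.5
tcp_pos: [0.6095, -0.2338, 0.199]
orientation: [-0.0, 0.152, 0.988, -0.0]
ft_force: [-0.3, -0.3, -0.7]
finger_gap: 1.001
gripper_force: 0.0
```

```bash
python3 -c "
from h import *
plan([.6105,-.234,.014],72.6)
f=grab('top','top1');P=cloud(f);print(rect(P,(347,215),(.036,.056)))"
```

```text
tcp [ 0.6095 -0.2338  0.199 ] y yaw 72.54 tilt [-0.0003 -0.    ] j7 1.76 gap 1.001 F [-0.3 -0.3 -0.7] grip 0.0 t 2.5
 total turn [-0.     -0.0001 -0.0003] rows>= 1 ; then shift (units of 30mm) [-3.500e-02  4.000e-03  6.166e+00] rows>= 7
None
```

Call:
jog_arm(steps=[-0.03,0,1,0,0,0,1,0,0,1,0,0,0,1,0,0,1,0,0,0,1,0,0,1,0,0,0,1,0,0,1,0,0,0,1,0,0,0.8,0,0,0,1,0,0,0.37,0,0,0,1,0,0,0,0,0,0,0,0,0,0,0,0,0,0,0,0,0,0,0,0,0,0,0,0,0,0,0,0,0,0,0,0,0,0,0], squeeze=60)

```text
clock: 3.75
tcp_pos: [0.6109, -0.2329, 0.0157]
orientation: [0.001, 0.152, 0.988, -0.0]
ft_force: [-0.1, -0.5, 2.5]
finger_gap: 0.711
gripper_force: 66.3
```

```bash
python3 -c "
from h import *
plan([.556,.258,.114],75.6)"
```

```text
tcp [ 0.6109 -0.2329  0.0157] y yaw 72.55 tilt [ 0.0021 -0.0005] j7 1.83 gap 0.711 F [-0.1 -0.5  2.5] grip 66.3 t 3.75
 total turn [ 0.      0.0007 -0.017 ] rows>= 1 ; then shift (units of 30mm) [ 5.842 15.393 -3.278] rows>= 16
```

Call:
jog_arm(steps=[0,0,-0.5,0,0,0,0,0,0,-0.9,0,0,0,0,0,0,-0.9,0,0,0,0,0,0,-0.9,0,0,-0.017,0,0.3,0.7,-0.08,0,0,0,0,0.37,1,0,0,0,0,0,0.37,1,0,0,0,0,0,0.37,1,0,0,0,0,0,0.37,1,0,0,0,0,0,0.37,1,0,0,0,0,0,0.37,1,0,0,0,0,0,0.37,1,0,0,0,0,0])

```text
clock: 4.95
tcp_pos: [0.583, 0.014, 0.1134]
orientation: [0.0, 0.125, 0.992, 0.0]
ft_force: [0.9, -0.3, -3.3]
finger_gap: 0.708
gripper_force: 65.9
```

```bash
python3 -c "
from h import *
plan([.556,.258,.114],75.6)"
```

```text
tcp [0.583  0.014  0.1134] y yaw 75.58 tilt [0.0002 0.0004] j7 1.37 gap 0.708 F [ 0.9 -0.3 -3.3] grip 65.9 t 4.95
 total turn [ 0.0001  0.     -0.0001] rows>= 1 ; then shift (units of 30mm) [ 2.893  7.653 -0.02 ] rows>= 8
```

Call:
jog_arm(steps=[0.37,1,0,0,0,0,0,0.37,1,0,0,0,0,0,0.37,1,0,0,0,0,0,0.37,1,0,0,0,0,0,0.37,1,0,0,0,0,0,0.37,1,0,0,0,0,0,0.37,0.9,0,0,0,0,0,0.3,0.75,0,0,0,0,0,0,0,0.6,0,0,0,0,0,0,0.5,0,0,0,0,0,0,0,0,0,0,0])

```text
clock: 6.05
tcp_pos: [0.5545, 0.2547, 0.0772]
orientation: [-0.002, 0.126, 0.992, -0.002]
ft_force: [-0.8, -0.6, -4.4]
finger_gap: 0.704
gripper_force: 66.1
```

```bash
python3 -c "
from h import *
plan([.556,.258,.0665],75.6); f=grab('top','top2'); g=grab('scene','scene2')
W=np.zeros((420,800,3),np.uint8);a=cv2.resize(f['img'][140:300,60:260,::-1],None,fx=2,fy=2);W[:320,:400]=a;W[:400,400:800]=cv2.resize(g['img'][100:300,200:400,::-1],None,fx=2,fy=2);cv2.imwrite('pics/c2.png',W)"
```

```text
tcp [0.5545 0.2547 0.0772] y yaw 75.55 tilt [-0.0046 -0.0034] j7 0.96 gap 0.704 F [-0.8 -0.6 -4.4] grip 66.1 t 6.05
 total turn [-0.0014 -0.0012 -0.0003] rows>= 1 ; then shift (units of 30mm) [-0.02   0.118  0.356] rows>= 1
```

View pics/c2.png

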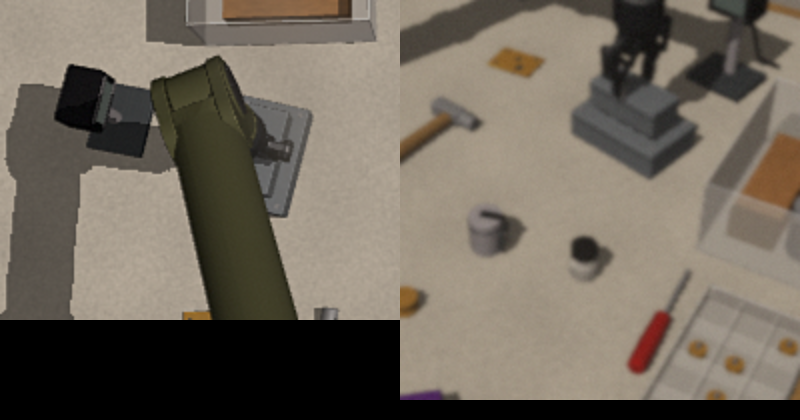

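Tin is held level over the case. Next I lower it gently.

Call:
jog_arm(steps=[0,0.09,0.1,0,0,0,0,0,0,0.1,0,0,0,0,0,0,0.08,0,0,0,0,0,0,0.05,0,0,0,0,0,0,0,0,0,0,0])

```text
clock: 6.65
tcp_pos: [0.5571, 0.2591, 0.0696]
orientation: [-0.0, 0.125, 0.992, -0.0]
ft_force: [0.7, 0.1, -2.5]
finger_gap: 0.71
gripper_force: 66.1
```

```bash
python3 -c "
from h import *
plan([.556,.258,.0657],75.6)"
```

```text
tcp [0.5571 0.2591 0.0696] y yaw 75.6 tilt [-0.0004 -0.0002] j7 0.97 gap 0.71 F [ 0.7  0.1 -2.5] grip 66.1 t 6.65
 total turn [-0.0001 -0.0001 -0.    ] rows>= 1 ; then shift (units of 30mm) [ 0.025 -0.046  0.13 ] rows>= 1
```

Call:
jog_arm(steps=[0,-0.04,0.05,0,0,0,0,0,0,0.05,0,0,0,0,0,0,0.04,0,0,0,0,0,0,0,0,0,0,0])

```text
clock: 7.05
tcp_pos: [0.5569, 0.2581, 0.0657]
orientation: [-0.0, 0.125, 0.992, -0.0]
ft_force: [-0.1, -0.6, -1.7]
finger_gap: 0.709
gripper_force: 66.3
```

```bash
python3 -c "
from h import *
plan([.556,.258,.0657],75.6)"
```

```text
tcp [0.5569 0.2581 0.0657] y yaw 75.6 tilt [-0. -0.] j7 0.97 gap 0.709 F [-0.1 -0.6 -1.7] grip 66.3 t 7.05
 total turn [-0. -0.  0.] rows>= 1 ; then shift (units of 30mm) [ 0.03  -0.01   0.001] rows>= 1
```

Call:
jog_arm(steps=[0,0,0.03,0,0,0,0,0,0,0,0,0,0,0,0,0,0,0,0,0,0.78,0,0,0,0,0,0,1,0,0,0,0,0,0,1,0,0,0,0,0,0,1,0,0,-0.3,0,0,0,1,0,0,-1,0,0,0,1,0,0,-1,0,0,0,1,0,0,-1,0,0,0,1,0,0,-1,0,0,0,1])

```text
clock: 8.15
tcp_pos: [0.5571, 0.2581, 0.1958]
orientation: [0.0, 0.125, 0.992, 0.0]
ft_force: [0.0, 0.6, -0.1]
finger_gap: 0.997
gripper_force: 0.0
```

```bash
python3 -c "
from h import *
plan([.4325,-.361,.19],79.8)"
```

```text
tcp [0.5571 0.2581 0.1958] y yaw 75.59 tilt [0.0009 0.0006] j7 0.93 gap 0.997 F [ 0.   0.6 -0.1] grip 0.0 t 8.15
 total turn [ 0.0002  0.0002 -0.0234] rows>= 1 ; then shift (units of 30mm) [  0.433 -21.045   0.192] rows>= 22
```

Call:
jog_arm(steps=[0,0,0,0,0,-0.0234,1,0.02,-0.9,0,0,0,0,1,0.02,-1,0,0,0,0,1,0.02,-1,0,0,0,0,1,0.02,-1,0,0,0,0,1,0.02,-1,0,0,0,0,1,0.02,-1,0,0,0,0,1,0.02,-1,0,0,0,0,1,0.02,-1,0,0,0,0,1,0.02,-1,0,0,0,0,1,0.02,-1,0,0,0,0,1,0.02,-1,0,0,0,0,1])

```text
clock: 9.35
tcp_pos: [0.4925, -0.0639, 0.1945]
orientation: [0.001, 0.089, 0.996, 0.0]
ft_force: [-0.1, 0.5, 0.4]
finger_gap: 1.001
gripper_force: 0.0
```

Call:
jog_arm(steps=[0.02,-1,0,0,0,0,1,0.02,-1,0,0,0,0,1,0.02,-1,0,0,0,0,1,0.02,-1,0,0,0,0,1,0.02,-1,0,0,0,0,1,0.02,-1,0,0,0,0,1,0.02,-1,0,0,0,0,1,0.02,-1,0,0,0,0,1,0.02,-1,0,0,0,0,1,0.02,-0.8,0,0,0,0,1,0,-0.3,0,0,0,0,1])

```text
clock: 10.45
tcp_pos: [0.4318, -0.3626, 0.1945]
orientation: [0.0, 0.091, 0.996, -0.001]
ft_force: [-0.5, 0.2, 0.5]
finger_gap: 1.001
gripper_force: 0.0
```

```bash
python3 -c "
from h import *
plan([.4325,-.361,.014],79.8)
f=grab('top','top3');P=cloud(f);print(rect(P,(191,218),(.085,.105)),rect(P,(170,225),(.04,.06)))"
```

```text
tcp [ 0.4318 -0.3626  0.1945] y yaw 79.58 tilt [ 0.0003 -0.0017] j7 2.19 gap 1.001 F [-0.5  0.2  0.5] grip 0.0 t 10.45
 total turn [-0.0005  0.0002 -0.0012] rows>= 1 ; then shift (units of 30mm) [-0.013  0.058  6.017] rows>= 7
{'c': (558.0, 257.7), 'wh': (130.1, 66.1), 'ang': -15.4, 'z': 0.0968, 'mean': array([0.5571, 0.2567]), 'n': 908} None
```

Call:
jog_arm(steps=[0,0.05,1,0,0,0,1,0,0,1,0,0,0,1,0,0,1,0,0,0,1,0,0,1,0,0,0,1,0,0,1,0,0,0,1,0,0,0.7,0,0,0,1,0,0,0.32,0,0,0,1,0,0,0,0,0,0,0,0,0,0,0,0,0,0,0,0,0,0,0,0,0,0,0,0,0,0,0,0,0,0,0,0,0,0,0])

```text
clock: 11.7
tcp_pos: [0.437, -0.3605, 0.0175]
orientation: [0.004, 0.089, 0.996, -0.001]
ft_force: [0.6, 1.8, 14.7]
finger_gap: 0.139
gripper_force: 7.0
```

```bash
python3 -c "
from h import *
plan([.557,.2575,.15],75.2)"
```

```text
tcp [ 0.437  -0.3605  0.0175] y yaw 79.81 tilt [ 0.0076 -0.003 ] j7 2.34 gap 0.139 F [ 0.6  1.8 14.7] grip 7.0 t 11.7
 total turn [-0.0004  0.0026  0.0256] rows>= 1 ; then shift (units of 30mm) [ 1.394 20.94  -4.418] rows>= 21
```

```bash
python3 -c "
from h import *
f=grab('scene','s4');g=grab('top','t4')
W=np.zeros((600,800,3),np.uint8);W[:480,:400]=cv2.resize(f['img'][220:380,80:214,::-1],(400,480));W[:400,400:]=cv2.resize(g['img'][200:320,340:460,::-1],(400,400));cv2.imwrite('pics/c4.png',W)"
```

```text
(no output)
```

View pics/c4.png

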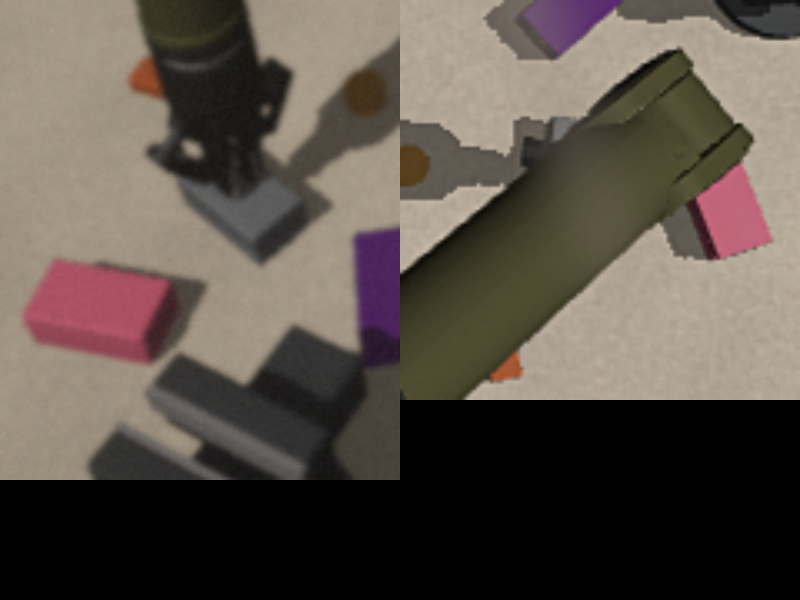

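The small tin was not gripped: the gap is too small, and the tin lies toward the camera from the fingers. I open, back up and look.

Call:
jog_arm(steps=[0,0,0,0,0,0,1,0,0,0,0,0,0,1,0,0,0,0,0,0,1,0,0,0,0,0,0,1,0,0,0,0,0,0,1,0,0,-0.3,0,0,0,1,0,0,-1,0,0,0,1,0,0,-1,0,0,0,1,0,0,-1,0,0,0,1,0,0,-1,0,0,0,1,0,0,0,0,0,0,1])

```text
clock: 12.9
tcp_pos: [0.4355, -0.3602, 0.1466]
orientation: [0.003, 0.089, 0.996, -0.001]
ft_force: [-0.7, -0.4, 0.6]
finger_gap: 1.0
gripper_force: 0.0
```

```bash
python3 -c "
from h import *
plan([.4325,-.361,.014],79.8)
f=grab('scene','s5');P=cloud(f)
hi=(P[...,2]>.03)&(P[...,2]<.05)
n,l,st,ce=cv2.connectedComponentsWithStats(hi.astype(np.uint8))
for k in range(1,n):
  if st[k][4]>150: print(ce[k].round(),rect(P,tuple(np.argwhere(l==k)[0][::-1]),(.03,.05)))
W=cv2.resize(f['img'][200:380,60:260,::-1],None,fx=3,fy=3);cv2.imwrite('pics/c5.png',W)"
```

```text
tcp [ 0.4355 -0.3602  0.1466] y yaw 79.8 tilt [ 0.0067 -0.0031] j7 2.22 gap 1.0 F [-0.7 -0.4  0.6] grip 0.0 t 12.9
 total turn [-0.0006  0.0023  0.    ] rows>= 1 ; then shift (units of 30mm) [ 0.092 -0.043  4.42 ] rows>= 5
[195.  16.] {'c': (-473.3, 1045.5), 'wh': (702.9, 289.7), 'ang': 45.1, 'z': 0.0398, 'mean': array([-0.4992,  1.0265]), 'n': 520}
[446.  55.] {'c': (148.4, 1229.7), 'wh': (70.8, 40.2), 'ang': -4.1, 'z': 0.0386, 'mean': array([0.1572, 1.2313]), 'n': 54}
[40. 72.] {'c': (-701.0, 257.2), 'wh': (434.7, 22.0), 'ang': -89.7, 'z': 0.0404, 'mean': array([-0.7007,  0.2409]), 'n': 427}
[314. 168.] None
[389. 171.] {'c': (759.2, 289.8), 'wh': (200.2, 85.0), 'ang': 61.4, 'z': 0.0407, 'mean': array([0.779 , 0.3224]), 'n': 222}
[383. 227.] {'c': (839.8, 81.1), 'wh': (190.2, 12.3), 'ang': -0.5, 'z': 0.0404, 'mean': array([0.8427, 0.0801]), 'n': 349}
[361. 290.] {'c': (801.5, -45.6), 'wh': (89.7, 17.7), 'ang': 83.7, 'z': 0.0337, 'mean': array([ 0.801 , -0.0364]), 'n': 58}
[160. 283.] {'c': (434.7, -362.9), 'wh': (102.1, 54.7), 'ang': -10.2, 'z': 0.0391, 'mean': array([ 0.4376, -0.3651]), 'n': 788}
[210. 315.] {'c': (595.5, -375.3), 'wh': (103.5, 54.1), 'ang': -50.6, 'z': 0.0393, 'mean': array([ 0.5984, -0.3784]), 'n': 907}
[112. 320.] {'c': (406.6, -498.4), 'wh': (104.7, 55.7), 'ang': 17.6, 'z': 0.0391, 'mean': array([ 0.411 , -0.4996]), 'n': 979}
[320. 373.] {'c': (879.2, -381.1), 'wh': (70.5, 62.6), 'ang': 5.3, 'z': 0.0416, 'mean': array([ 0.8804, -0.3834]), 'n': 1001}
[182. 402.] {'c': (669.1, -571.2), 'wh': (82.1, 3.3), 'ang': -87.5, 'z': 0.0398, 'mean': array([ 0.6689, -0.5716]), 'n': 163}
```

View pics/c5.png

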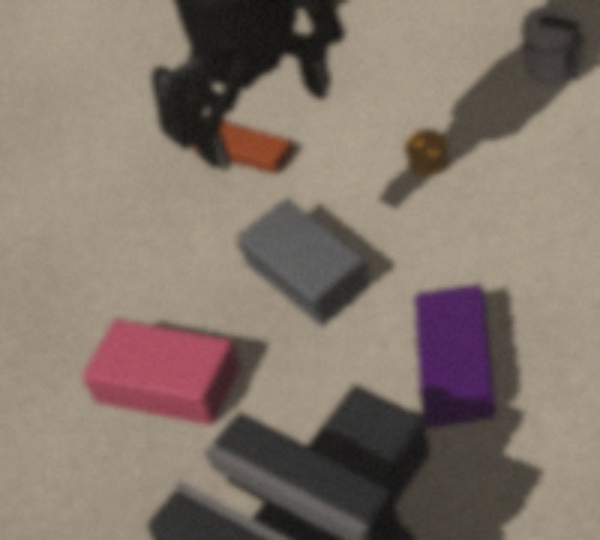

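The picture shows the small tin still in place at (434.7,-362.9) mm. I check where the fingers really are against the reported TCP.

```bash
python3 - <<'E'
from h import *
np.set_printoptions(suppress=True)
P=cloud(dict(np.load('pics/s5.npz')))
for u,v in[(131,250),(128,246),(167,229),(165,225)]: print(u,v,P[v,u].round(4))
m=(P[...,2]>.14)&(P[...,2]<.19)&(abs(P[...,0]-.43)<.15)&(abs(P[...,1]+.36)<.15)
q=P[m]; print(m.sum(),q.min(0),q.max(0))
for lo in np.arange(.14,.19,.01):
    a=q[(q[:,2]>=lo)&(q[:,2]<lo+.01)]; print(lo.round(2),len(a),a.min(0).round(3) if len(a) else '',a.max(0).round(3) if len(a) else '')
P=cloud(dict(np.load('pics/s4.npz')));
m=(P[...,2]>.03)&(P[...,2]<.12)&(abs(P[...,0]-.43)<.09)&(abs(P[...,1]+.36)<.09); q=P[m]
for lo in np.arange(.03,.12,.01):
    a=q[(q[:,2]>=lo)&(q[:,2]<lo+.01)]; print(lo.round(2),len(a),a.min(0).round(3) if len(a) else '',a.max(0).round(3) if len(a) else '')
E
```

```text
131 250 [ 0.4345 -0.411   0.2057]
128 246 [ 0.4354 -0.4156  0.2236]
167 229 [ 0.4534 -0.3165  0.1944]
165 225 [ 0.4546 -0.3206  0.2117]
22 [ 0.42694429 -0.41058147  0.18015957] [ 0.45437354 -0.30750537  0.18999668]
0.14 0  
0.15 0  
0.16 0  
0.17 0  
0.18 22 [ 0.427 -0.411  0.18 ] [ 0.454 -0.308  0.19 ]
0.03 339 [ 0.384 -0.397  0.03 ] [ 0.489 -0.339  0.04 ]
0.04 172 [ 0.392 -0.396  0.04 ] [ 0.485 -0.339  0.05 ]
0.05 45 [ 0.426 -0.382  0.05 ] [ 0.451 -0.343  0.06 ]
0.06 45 [ 0.428 -0.381  0.06 ] [ 0.45  -0.343  0.07 ]
0.07 34 [ 0.43  -0.381  0.07 ] [ 0.449 -0.343  0.079]
0.08 63 [ 0.43  -0.398  0.08 ] [ 0.455 -0.32   0.09 ]
0.09 124 [ 0.419 -0.403  0.09 ] [ 0.457 -0.314  0.1  ]
0.1 78 [ 0.421 -0.411  0.1  ] [ 0.457 -0.313  0.11 ]
0.11 100 [ 0.434 -0.417  0.11 ] [ 0.458 -0.308  0.12 ]
```

Finger tips are about 22 mm higher than the reported TCP implies. I check whether that was so earlier, at the large tin's placing.

```bash
python3 - <<'E'
from h import *
np.set_printoptions(suppress=True)
d=dict(np.load('pics/scene2.npz'));P=cloud(d)
m=(abs(P[...,0]-.555)<.09)&(abs(P[...,1]-.257)<.09); z=P[m][:,2]
h,e=np.histogram(z,np.arange(0,.2,.004)); print([(e[i].round(3),int(h[i])) for i in range(len(h)) if h[i]>15])
P=cloud(dict(np.load('pics/s5.npz')))
for c,a in(((.557,.257),.02),((.4347,-.363),.015)):
    m=(abs(P[...,0]-c[0])<a)&(abs(P[...,1]-c[1])<a); z=P[m][:,2]; print(c,len(z),np.percentile(z,[5,50,95]).round(4))
# finger pixels: list lowest points near gripper
m=(P[...,2]>.12)&(P[...,2]<.26)&(abs(P[...,0]-.435)<.1)&(abs(P[...,1]+.36)<.12)
v,u=np.where(m); o=np.argsort(P[m][:,2])[:14]; print(np.c_[u[o],v[o],(P[m][o]*1000).round()].astype(int).tolist())
print(ctrl.sense()['joint_positions'])
E
```

```text
[(np.float64(0.0), 258), (np.float64(0.004), 56), (np.float64(0.008), 61), (np.float64(0.012), 51), (np.float64(0.016), 52), (np.float64(0.02), 57), (np.float64(0.024), 55), (np.float64(0.028), 52), (np.float64(0.032), 52), (np.float64(0.036), 59), (np.float64(0.04), 54), (np.float64(0.044), 136), (np.float64(0.048), 366), (np.float64(0.052), 85), (np.float64(0.064), 29), (np.float64(0.068), 41), (np.float64(0.072), 48), (np.float64(0.076), 43), (np.float64(0.08), 44), (np.float64(0.084), 45), (np.float64(0.088), 48), (np.float64(0.092), 46), (np.float64(0.096), 51), (np.float64(0.1), 45), (np.float64(0.104), 167), (np.float64(0.108), 238), (np.float64(0.112), 28), (np.float64(0.116), 16), (np.float64(0.12), 17), (np.float64(0.124), 16), (np.float64(0.132), 16), (np.float64(0.152), 21), (np.float64(0.156), 31), (np.float64(0.16), 22), (np.float64(0.164), 26), (np.float64(0.168), 26), (np.float64(0.172), 34), (np.float64(0.176), 28), (np.float64(0.18), 34), (np.float64(0.184), 36), (np.float64(0.188), 28), (np.float64(0.192), 32)]
(0.557, 0.257) 101 [0.0931 0.096  0.0995]
(0.4347, -0.363) 443 [0.0378 0.2759 0.5698]
[[162, 230, 435, -315, 180], [132, 255, 427, -407, 181], [161, 229, 432, -315, 183], [165, 232, 447, -319, 183], [164, 231, 443, -318, 184], [133, 256, 433, -410, 184], [134, 256, 436, -409, 185], [164, 230, 443, -316, 185], [166, 232, 451, -319, 186], [168, 231, 453, -315, 186], [165, 231, 447, -318, 186], [135, 255, 437, -407, 187], [163, 230, 442, -319, 188], [167, 232, 454, -319, 188]]
[-0.17026354  0.24668312  0.93942592  1.78490628 -0.21395108  1.21279265
  2.22280159]
```

Call:
jog_arm(steps=[0,0,1,0,0,0,1,0,0,1,0,0,0,1,0,0,1,0,0,0,1,0,0,1,0,0,0,1,0,0,0.5,0,0,0,1,0,0,0.1,0,0,0,1,0,0,0,0,0,0,1])

```text
clock: 13.65
tcp_pos: [0.4332, -0.3584, 0.0041]
orientation: [-0.0, 0.089, 0.996, -0.0]
ft_force: [-0.3, -0.2, 0.8]
finger_gap: 0.997
gripper_force: 0.0
```

```bash
cat >> h.py <<'E'
def tips(c,lo=.004,n='scene',r=.075):
    P=cloud(ctrl.grab_frame(n)); m=(abs(P[...,0]-c[0])<r)&(abs(P[...,1]-c[1])<r); q=P[m]
    for a in np.arange(lo,lo+.11,.01):
        b=q[(q[:,2]>=a)&(q[:,2]<a+.01)]
        if len(b): print(' z',a.round(3),len(b),(b.min(0)*1000).round(),(b.max(0)*1000).round())
E
python3 -c "
from h import *
plan([.4347,-.3625,-.006],79.8); tips((.4347,-.3625))"
```

```text
tcp [ 0.4332 -0.3584  0.0041] y yaw 79.8 tilt [-0.0007 -0.    ] j7 2.35 gap 0.997 F [-0.3 -0.2  0.8] grip 0.0 t 13.65
 total turn [-0.     -0.0002 -0.    ] rows>= 1 ; then shift (units of 30mm) [-0.073 -0.125  0.336] rows>= 1
 z 0.004 86 [ 405. -437.    4.] [ 505. -293.   14.]
 z 0.014 83 [ 415. -398.   14.] [ 488. -347.   24.]
 z 0.024 83 [ 416. -397.   24.] [ 488. -345.   34.]
 z 0.034 637 [ 385. -408.   34.] [ 487. -313.   44.]
 z 0.044 35 [ 424. -415.   44.] [ 454. -303.   54.]
 z 0.054 48 [ 415. -415.   54.] [ 453. -305.   64.]
 z 0.064 40 [ 421. -415.   64.] [ 453. -305.   74.]
 z 0.074 31 [ 417. -417.   74.] [ 454. -300.   84.]
 z 0.084 121 [ 407. -432.   84.] [ 458. -289.   94.]
 z 0.094 141 [ 408. -432.   94.] [ 460. -289.  104.]
 z 0.104 156 [ 409. -431.  104.] [ 458. -290.  114.]
```

The camera agrees: tips are ~20 mm above the reading here. I go lower by that amount.

Call:
jog_arm(steps=[-0.05,-0.1,0.2,0,0,0,1,0,0,0.2,0,0,0,1,0,0,0.12,0,0,0,1,0,0,0,0,0,0,0,0,0,0,0,0,0,0,0,0,0,0,0,0,0,0,0,0,0,0,0,0,0,0,0,0,0,0,0])

```text
clock: 14.5
tcp_pos: [0.4347, -0.3619, -0.011]
orientation: [0.0, 0.089, 0.996, -0.0]
ft_force: [-0.1, 0.1, 3.0]
finger_gap: 0.619
gripper_force: 65.1
```

```bash
python3 -c "
from h import *
plan([.557,.2575,.15],75.2)"
```

```text
tcp [ 0.4347 -0.3619 -0.011 ] y yaw 79.81 tilt [ 0.0008 -0.0005] j7 2.38 gap 0.619 F [-0.1  0.1  3. ] grip 65.1 t 14.5
 total turn [-0.0001  0.0003  0.0256] rows>= 1 ; then shift (units of 30mm) [ 1.332 21.002 -5.368] rows>= 22
```

Call:
jog_arm(steps=[0,0,-0.6,0,0,0,0,0,0,-1,0,0,0,0,0,0,-1,0,0,0,0,0,0,-1,0,0,0,0,0,0,-1,0,0,0,0,0,0,-0.6,0,0,0.0256,0,0.03,0.6,0,0,0,0,0,0.06,1,0,0,0,0,0,0.06,1,0,0,0,0,0,0.06,1,0,0,0,0,0,0.06,1,0,0,0,0,0,0.06,1,0,0,0,0,0])

```text
clock: 15.7
tcp_pos: [0.4671, -0.1949, 0.1439]
orientation: [-0.001, 0.129, 0.992, 0.0]
ft_force: [-0.3, -0.4, -1.9]
finger_gap: 0.621
gripper_force: 64.6
```

```bash
python3 -c "
from h import *
plan([.557,.2575,.145],75.2);s=ctrl.sense();tips(s['tcp_pos'],.08)"
```

```text
tcp [ 0.4671 -0.1949  0.1439] y yaw 75.21 tilt [-0.001   0.0008] j7 1.71 gap 0.621 F [-0.3 -0.4 -1.9] grip 64.6 t 15.7
 total turn [ 0.0002 -0.0004  0.0001] rows>= 1 ; then shift (units of 30mm) [ 0.953 15.345 -0.037] rows>= 16
 z 0.15 31 [ 415. -232.  154.] [ 521. -185.  160.]
 z 0.16 92 [ 425. -236.  160.] [ 521. -185.  170.]
 z 0.17 89 [ 462. -234.  170.] [ 522. -160.  180.]
 z 0.18 116 [ 451. -235.  180.] [ 521. -158.  190.]
```

Call:
jog_arm(steps=[0.06,1,0,0,0,0,0,0.06,1,0,0,0,0,0,0.06,1,0,0,0,0,0,0.06,1,0,0,0,0,0,0.06,1,0,0,0,0,0,0.06,1,0,0,0,0,0,0.06,1,0,0,0,0,0,0.06,1,0,0,0,0,0,0.06,1,0,0,0,0,0,0.06,1,0,0,0,0,0,0.06,1,0,0,0,0,0,0.06,1,0,0,0,0,0])

```text
clock: 16.95
tcp_pos: [0.5382, 0.158, 0.1437]
orientation: [-0.001, 0.129, 0.992, -0.0]
ft_force: [-0.1, -0.4, -2.5]
finger_gap: 0.617
gripper_force: 64.5
```

Call:
jog_arm(steps=[0.06,1,0,0,0,0,0,0.06,1,0,0,0,0,0,0.06,0.8,0,0,0,0,0,0.05,0.55,0,0,0,0,0,0,0,0,0,0,0,0,0,0,0,0,0,0,0])

```text
clock: 17.55
tcp_pos: [0.5575, 0.2545, 0.144]
orientation: [-0.0, 0.129, 0.992, -0.001]
ft_force: [0.1, -0.7, -2.9]
finger_gap: 0.619
gripper_force: 64.5
```

```bash
python3 -c "
from h import *
plan([.557,.2575,.107],75.2);tips((.557,.2575),.045,r=.1)"
```

```text
tcp [0.5575 0.2545 0.144 ] y yaw 75.17 tilt [-0.0008 -0.0017] j7 0.97 gap 0.619 F [ 0.1 -0.7 -2.9] grip 64.5 t 17.55
 total turn [-0.0006 -0.0001 -0.0001] rows>= 1 ; then shift (units of 30mm) [0.041 0.092 1.234] rows>= 2
 z 0.045 489 [462. 181.  45.] [652. 297.  55.]
 z 0.055 122 [470. 202.  55.] [643. 270.  65.]
 z 0.065 112 [494. 211.  65.] [630. 269.  75.]
 z 0.075 107 [493. 208.  75.] [629. 272.  85.]
 z 0.085 244 [491. 210.  85.] [629. 303.  95.]
 z 0.095 373 [492. 209.  95.] [628. 300. 102.]
 z 0.145 1 [547. 233. 154.] [547. 233. 154.]
```

Call:
jog_arm(steps=[0.03,0.09,0.5,0,0,0,0,0,0,0.5,0,0,0,0,0,0,0.4,0,0,0,0,0,0,0.3,0,0,0,0,0,0,0,0,0,0,0])

```text
clock: 18.1
tcp_pos: [0.5562, 0.258, 0.0913]
orientation: [-0.001, 0.129, 0.992, -0.001]
ft_force: [0.0, 0.0, -2.3]
finger_gap: 0.622
gripper_force: 64.5
```

```bash
python3 -c "
from h import *
plan([.557,.2575,.085],75.2);f=grab('scene','s6');P=cloud(f)
h=(abs(P[...,0]-.557)<.1)&(abs(P[...,1]-.2575)<.06)
for a in np.arange(.085,.155,.005):
  b=P[h&(P[...,2]>=a)&(P[...,2]<a+.005)];print(a.round(3),len(b),(b.min(0)*1000).round(),(b.max(0)*1000).round()) if len(b) else 0
cv2.imwrite('pics/c6.png',cv2.resize(f['img'][80:210,260:390,::-1],(585,585)))"
```

```text
tcp [0.5562 0.258  0.0913] y yaw 75.19 tilt [-0.0031 -0.002 ] j7 0.98 gap 0.622 F [ 0.   0.  -2.3] grip 64.5 t 18.1
 total turn [-0.0009 -0.0008 -0.    ] rows>= 1 ; then shift (units of 30mm) [-0.03  -0.009  0.21 ] rows>= 1
0.085 64 [491. 209.  85.] [629. 273.  90.]
0.09 98 [493. 207.  90.] [627. 279.  95.]
0.095 147 [493. 209.  95.] [628. 274. 100.]
0.1 16 [509. 220. 100.] [616. 257. 105.]
0.105 39 [513. 218. 105.] [610. 269. 110.]
0.11 41 [505. 218. 110.] [611. 271. 115.]
0.115 45 [506. 218. 115.] [610. 272. 120.]
0.12 44 [504. 220. 120.] [608. 264. 125.]
0.125 40 [499. 219. 125.] [611. 273. 130.]
0.13 52 [503. 216. 130.] [608. 296. 135.]
0.135 63 [505. 217. 135.] [611. 290. 140.]
0.14 196 [504. 217. 140.] [609. 292. 145.]
0.145 35 [509. 219. 145.] [603. 287. 150.]
0.15 21 [544. 215. 150.] [576. 295. 154.]
```

View pics/c6.png

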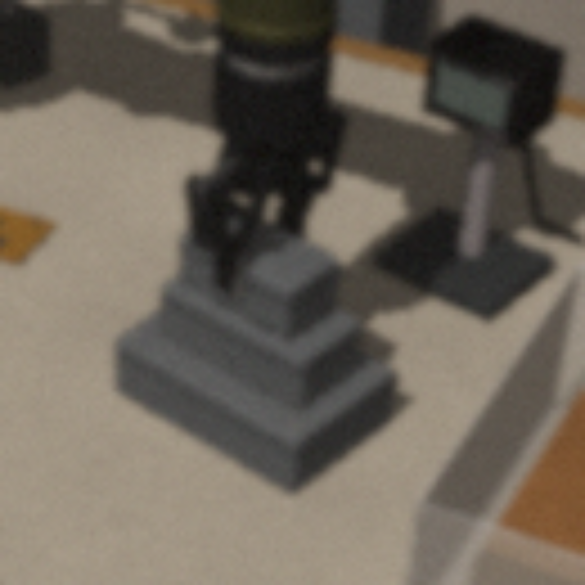

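Small tin is centred over the larger one, about 6 mm above it.

Call:
jog_arm(steps=[0.03,0,0.06,0,0,0,0,0,0,0.05,0,0,0,0,0,0,0.04,0,0,0,0,0,0,0.03,0,0,0,0,0,0,0,0,0,0,0])

```text
clock: 18.65
tcp_pos: [0.5566, 0.2591, 0.0882]
orientation: [0.0, 0.129, 0.992, 0.0]
ft_force: [0.6, 0.1, -3.0]
finger_gap: 0.625
gripper_force: 64.5
```

```bash
python3 -c "
from h import *
plan([.557,.2575,.085],75.2);print(ctrl.sense()['ft_force'])"
```

```text
tcp [0.5566 0.2591 0.0882] y yaw 75.21 tilt [0.0001 0.0001] j7 0.98 gap 0.625 F [ 0.6  0.1 -3. ] grip 64.5 t 18.65
 total turn [0.     0.     0.0001] rows>= 1 ; then shift (units of 30mm) [-0.025 -0.049  0.105] rows>= 1
[ 0.61946082  0.07633447 -3.0412267 ]
```

Call:
jog_arm(steps=[0,-0.04,0.04,0,0,0,0,0,0,0.04,0,0,0,0,0,0,0.03,0,0,0,0,0,0,0,0,0,0,0])

```text
clock: 19.05
tcp_pos: [0.5564, 0.2578, 0.085]
orientation: [0.0, 0.129, 0.992, 0.0]
ft_force: [-0.7, -0.6, -0.8]
finger_gap: 0.622
gripper_force: 64.8
```

```bash
python3 -c "
from h import *
plan([.557,.2575,.085],75.2)"
```

```text
tcp [0.5564 0.2578 0.085 ] y yaw 75.2 tilt [0. 0.] j7 0.99 gap 0.622 F [-0.7 -0.6 -0.8] grip 64.8 t 19.05
 total turn [0. 0. 0.] rows>= 1 ; then shift (units of 30mm) [-0.023 -0.005 -0.   ] rows>= 1
```

Call:
jog_arm(steps=[0,0,0.02,0,0,0,0,0,0,0,0,0,0,0,0,0,0,0,0,0,0.7,0,0,0,0,0,0,1,0,0,0,0,0,0,1,0,0,0,0,0,0,1,0,0,-0.3,0,0,0,1,0,0,-1,0,0,0,1,0,0,-1,0,0,0,1,0,0,-1,0,0,0,1,0,0,-0.7,0,0,0,1])

```text
clock: 20.15
tcp_pos: [0.5573, 0.2581, 0.2074]
orientation: [0.001, 0.129, 0.992, 0.001]
ft_force: [-0.3, 0.7, -1.2]
finger_gap: 0.997
gripper_force: 0.0
```

```bash
python3 -c "
from h import *
plan([.479,-.057,.19],103.5)"
```

```text
tcp [0.5573 0.2581 0.2074] y yaw 75.2 tilt [0.0029 0.0018] j7 0.94 gap 0.997 F [-0.3  0.7 -1.2] grip 0.0 t 20.15
 total turn [ 0.0006  0.0009 -0.1572] rows>= 4 ; then shift (units of 30mm) [ 4.989 -9.605  0.58 ] rows>= 10
```

Call:
jog_arm(steps=[0,0,0,0,0,-0.0393,1,0,0,0,0,0,-0.0393,1,0,0,0,0,0,-0.0393,1,0,0,0,0,0,-0.0393,1,0.5,-0.95,0,0,0,0,1,0.5,-0.97,0,0,0,0,1,0.5,-0.97,0,0,0,0,1,0.5,-0.97,0,0,0,0,1,0.5,-0.97,0,0,0,0,1,0.5,-0.97,0,0,0,0,1,0.5,-0.97,0,0,0,0,1,0.5,-0.97,0,0,0,0,1])

```text
clock: 21.35
tcp_pos: [0.4937, 0.0027, 0.205]
orientation: [0.001, -0.117, 0.993, 0.0]
ft_force: [0.2, 0.1, -0.6]
finger_gap: 1.002
gripper_force: 0.0
```

Call:
jog_arm(steps=[0.5,-0.97,0,0,0,0,1,0.5,-0.9,0,0,0,0,1,0,0,0,0,0,0,1])

```text
clock: 21.65
tcp_pos: [0.477, -0.0626, 0.2052]
orientation: [0.001, -0.114, 0.994, -0.0]
ft_force: [0.2, 0.3, -0.5]
finger_gap: 0.999
gripper_force: 0.0
```

```bash
python3 -c "
from h import *
plan([.479,-.057,.01],103.5);f=grab('top','top7');P=cloud(f)
print(rect(P,(191,218),(.126,.146)),rect(P,(187,240),(.086,.106)))
g=grab('scene','s7');P=cloud(g)
tips((.479,-.057),.15,r=.1); print(rect(P,(242,212),(.05,.07)))"
```

```text
tcp [ 0.477  -0.0626  0.2052] y yaw 103.05 tilt [0.0014 0.0001] j7 1.83 gap 0.999 F [ 0.2  0.3 -0.5] grip 0.0 t 21.65
 total turn [-0.0001  0.0004 -0.0025] rows>= 1 ; then shift (units of 30mm) [-0.11   0.166  6.508] rows>= 7
{'c': (554.7, 257.3), 'wh': (101.0, 56.1), 'ang': -15.2, 'z': 0.1369, 'mean': array([0.5541, 0.2569]), 'n': 631} None
 z 0.24 37 [ 460. -113.  240.] [500.  -7. 250.]
 z 0.25 56 [ 458. -115.  250.] [501. -10. 260.]
 z 0.26 51 [ 460. -118.  260.] [499. -10. 270.]
{'c': (481.4, -57.5), 'wh': (51.4, 48.5), 'ang': 61.2, 'z': 0.0599, 'mean': array([ 0.484 , -0.0609]), 'n': 213}
```

Call:
jog_arm(steps=[-0.14,0.16,0.5,0,0,-0.0025,1,0,0,1,0,0,0,1,0,0,1,0,0,0,1,0,0,1,0,0,0,1,0,0,1,0,0,0,1,0,0,1,0,0,0,1,0,0,0.8,0,0,0,1,0,0,0.37,0,0,0,1,0,0,0,0,0,0,1])

```text
clock: 22.7
tcp_pos: [0.4798, -0.0509, 0.0029]
orientation: [-0.002, -0.122, 0.992, -0.0]
ft_force: [0.4, -0.7, -1.3]
finger_gap: 1.002
gripper_force: 0.0
```

```bash
python3 -c "
from h import *
plan([.480,-.057,.0045],103.5); tips((.48,-.057),.03)"
```

```text
tcp [ 0.4798 -0.0509  0.0029] y yaw 104.05 tilt [-0.0031 -0.0008] j7 2.02 gap 1.002 F [ 0.4 -0.7 -1.3] grip 0.0 t 22.7
 total turn [-0.    -0.001  0.003] rows>= 1 ; then shift (units of 30mm) [ 0.041 -0.198 -0.054] rows>= 1
 z 0.03 43 [465. -94.  30.] [512.  -8.  40.]
 z 0.04 62 [ 463. -105.   40.] [512.   1.  50.]
 z 0.05 84 [ 463. -108.   50.] [506.   0.  60.]
 z 0.06 79 [ 467. -108.   60.] [510.  -4.  69.]
 z 0.07 19 [469. -98.  70.] [502.   2.  80.]
 z 0.08 22 [ 472. -124.   81.] [510.   2.  90.]
 z 0.09 54 [ 476. -126.   90.] [509.  17. 100.]
 z 0.1 59 [ 483. -125.  100.] [508.  -8. 110.]
 z 0.11 56 [ 484. -123.  110.] [508. -19. 120.]
 z 0.12 68 [ 466. -122.  120.] [508. -34. 130.]
 z 0.13 77 [ 467. -121.  130.] [508. -56. 140.]
 z 0.14 64 [ 480. -121.  140.] [508. -73. 150.]
```

Call:
jog_arm(steps=[0,-0.12,0,0,0,0,1,0,0,0,0,0,0,1,0,0,0,0,0,0,0,0,0,0,0,0,0,0,0,0,0,0,0,0,0,0,0,0,0,0,0,0,0,0,0,0,0,0,0])

```text
clock: 23.45
tcp_pos: [0.4824, -0.0554, 0.005]
orientation: [0.001, -0.121, 0.993, 0.0]
ft_force: [-0.7, -0.5, 5.0]
finger_gap: 0.566
gripper_force: 61.8
```

```bash
python3 -c "
from h import *
plan([.5565,.258,.17],163)"
```

```text
tcp [ 0.4824 -0.0554  0.005 ] y yaw 103.95 tilt [0.0014 0.0003] j7 2.03 gap 0.566 F [-0.7 -0.5  5. ] grip 61.8 t 23.45
 total turn [-2.000e-04  4.000e-04 -3.281e-01] rows>= 7 ; then shift (units of 30mm) [-10.713   0.692  -5.501] rows>= 11
```

Call:
jog_arm(steps=[0,0,-0.5,0,0,0,0,0,0,-1,0,0,0,0,0,0,-1,0,0,0,0,0,0,-1,0,0,0,0,0,0,-1,0,0,0,0,0,0,-1,0,0,0,0,-0.25,0.5,0,0,0,0,0,-0.49,0.95,0,0,0,0,0,-0.49,0.95,0,0,0,0,0,-0.49,0.95,0,0,0,0,0,-0.49,0.95,0,0,0,0,0,-0.49,0.95,0,0,0,0,0])

```text
clock: 24.65
tcp_pos: [0.5212, 0.1192, 0.1672]
orientation: [-0.001, -0.122, 0.993, -0.0]
ft_force: [0.6, 0.1, -1.6]
finger_gap: 0.565
gripper_force: 62.6
```

Call:
jog_arm(steps=[-0.49,0.95,0,0,0,0,0,-0.49,0.95,0,0,0,0,0,-0.49,0.95,0,0,0,0,0,-0.49,0.9,0,0,0,0,0,-0.25,0.5,0,0,0,0,0,0,0,0,0,0,0,0])

```text
clock: 25.25
tcp_pos: [0.5543, 0.2603, 0.167]
orientation: [-0.001, -0.124, 0.992, -0.0]
ft_force: [0.2, 0.0, -2.6]
finger_gap: 0.569
gripper_force: 62.6
```

```bash
python3 -c "
from h import *
plan([.5565,.258,.17],163)
f=grab('scene','s8'); d=dict(np.load('pics/s5.npz'))
cv2.imwrite('pics/c8.png',cv2.resize(f['img'][80:210,260:390,::-1],(585,585)))"
```

```text
tcp [0.5543 0.2603 0.167 ] y yaw 104.23 tilt [-0.0026 -0.0007] j7 1.45 gap 0.569 F [ 0.2  0.  -2.6] grip 62.6 t 25.25
 total turn [ 0.0004 -0.0008 -0.3265] rows>= 7 ; then shift (units of 30mm) [ 0.053 -0.091 -0.099] rows>= 1
```

View pics/c8.png

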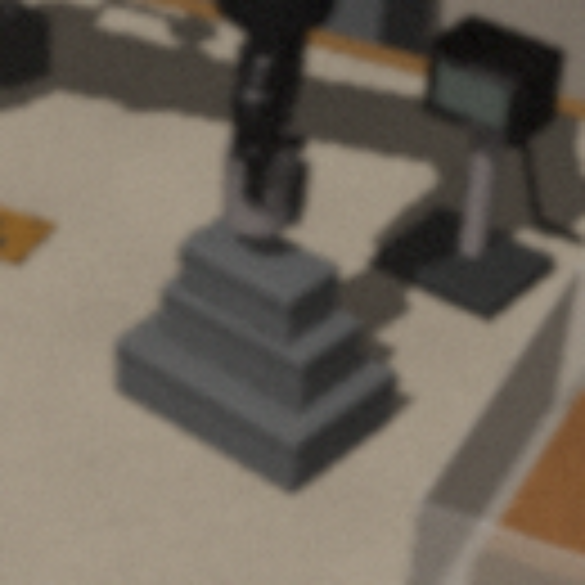

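The canister is held above the stack with its label dark on the right side. Next I turn it to the reader.

Call:
jog_arm(steps=[0,0,0,0,0,-0.0466,0,0,0,0,0,0,-0.0466,0,0,0,0,0,0,-0.0466,0,0,0,0,0,0,-0.0466,0,0,0,0,0,0,-0.0466,0,0,0,0,0,0,-0.0466,0,0,0,0,0,0,-0.0466,0,0,0,0,0,0,0,0])

```text
clock: 26.1
tcp_pos: [0.5558, 0.2544, 0.1689]
orientation: [-0.001, -0.592, 0.806, -0.0]
ft_force: [-0.5, 0.3, -1.8]
finger_gap: 0.567
gripper_force: 62.4
```

```bash
python3 -c "
from h import *
plan([.5555,.2575,.142],163)
f=grab('scene','s9');P=cloud(f)
h=(abs(P[...,0]-.5555)<.06)&(abs(P[...,1]-.2575)<.045)
for a in np.arange(.125,.23,.006):
  b=P[h&(P[...,2]>=a)&(P[...,2]<a+.006)];print(a.round(3),len(b),(b.min(0)*1000).round(),(b.max(0)*1000).round()) if len(b) else 0"
```

```text
tcp [0.5558 0.2544 0.1689] y yaw 162.53 tilt [-0.0006 -0.0009] j7 2.44 gap 0.567 F [-0.5  0.3 -1.8] grip 62.4 t 26.1
 total turn [ 0.0001 -0.0003 -0.0026] rows>= 1 ; then shift (units of 30mm) [-0.095  0.039  0.895] rows>= 1
0.125 64 [502. 218. 125.] [609. 268. 131.]
0.131 226 [503. 221. 131.] [609. 283. 137.]
0.137 81 [508. 219. 137.] [610. 275. 142.]
0.161 12 [539. 227. 161.] [578. 257. 166.]
0.167 28 [539. 225. 167.] [581. 277. 173.]
0.173 30 [537. 224. 173.] [580. 253. 179.]
0.179 27 [536. 224. 179.] [581. 250. 185.]
0.185 24 [538. 226. 185.] [579. 251. 191.]
0.191 23 [537. 226. 191.] [583. 248. 197.]
0.197 31 [524. 227. 197.] [589. 254. 203.]
0.203 37 [518. 226. 203.] [592. 260. 209.]
0.209 41 [517. 225. 209.] [595. 260. 215.]
0.215 40 [517. 227. 215.] [593. 263. 221.]
0.221 117 [517. 225. 221.] [595. 272. 227.]
0.227 37 [522. 235. 227.] [592. 271. 233.]
```

Call:
jog_arm(steps=[-0.16,0.05,0,0,0,0,0,0,0,0.3,0,0,0,0,0,0,0.25,0,0,0,0,0,0,0.1,0,0,0,0,0,0,0,0,0,0,0,0,0,0,0,0,0,0])

```text
clock: 26.75
tcp_pos: [0.5559, 0.2618, 0.1495]
orientation: [-0.0, -0.592, 0.806, -0.0]
ft_force: [-0.2, 0.0, -3.4]
finger_gap: 0.568
gripper_force: 62.4
```

```bash
python3 -c "
from h import *
plan([.5555,.2575,.142],163)
f=grab('scene','s10');P=cloud(f)
h=(abs(P[...,0]-.5555)<.06)&(abs(P[...,1]-.2575)<.045)
for a in np.arange(.137,.2,.006):
  b=P[h&(P[...,2]>=a)&(P[...,2]<a+.006)];print(a.round(3),len(b),(b.min(0)*1000).round(),(b.max(0)*1000).round()) if len(b) else 0"
```

```text
tcp [0.5559 0.2618 0.1495] y yaw 162.66 tilt [-0.     -0.0002] j7 2.44 gap 0.568 F [-0.2  0.  -3.4] grip 62.4 t 26.75
 total turn [-0.     -0.0001 -0.0019] rows>= 1 ; then shift (units of 30mm) [ 0.14  -0.029  0.25 ] rows>= 1
0.137 54 [505. 218. 137.] [607. 274. 141.]
0.143 18 [541. 235. 144.] [578. 267. 149.]
0.149 21 [539. 231. 149.] [580. 282. 154.]
0.155 24 [539. 232. 155.] [580. 283. 160.]
0.161 37 [539. 233. 161.] [579. 262. 167.]
0.167 19 [538. 235. 167.] [577. 248. 172.]
0.173 27 [536. 233. 173.] [587. 250. 178.]
0.179 24 [527. 234. 179.] [591. 256. 184.]
0.185 40 [521. 230. 185.] [593. 263. 191.]
0.191 46 [518. 232. 191.] [594. 268. 197.]
0.197 47 [515. 231. 197.] [592. 285. 203.]
```

Call:
jog_arm(steps=[0,0,0.06,0,0,0,0,0,0,0.05,0,0,0,0,0,0,0.05,0,0,0,0,0,0,0.03,0,0,0,0,0,0,0,0,0,0,0,0,0,0,0,0,0,0])

```text
clock: 27.4
tcp_pos: [0.5559, 0.2618, 0.144]
orientation: [0.0, -0.592, 0.806, -0.0]
ft_force: [0.8, 1.1, -2.0]
finger_gap: 0.568
gripper_force: 62.4
```

```bash
python3 -c "
from h import *
plan([.5555,.2605,.142],163)"
```

```text
tcp [0.5559 0.2618 0.144 ] y yaw 162.67 tilt [0.0001 0.    ] j7 2.44 gap 0.568 F [ 0.8  1.1 -2. ] grip 62.4 t 27.4
 total turn [-0.      0.     -0.0019] rows>= 1 ; then shift (units of 30mm) [ 0.046 -0.001  0.065] rows>= 1
```

Call:
jog_arm(steps=[0,0,0.04,0,0,0,0,0,0,0.03,0,0,0,0,0,0,0,0,0,0,0,0,0,0,0,0,0,0])

```text
clock: 27.8
tcp_pos: [0.5558, 0.2618, 0.1418]
orientation: [-0.0, -0.592, 0.806, 0.0]
ft_force: [1.1, -0.5, -2.2]
finger_gap: 0.565
gripper_force: 62.4
```

```bash
python3 -c "
from h import *
plan([.5555,.2605,.142],163)"
```

```text
tcp [0.5558 0.2618 0.1418] y yaw 162.67 tilt [-0.  0.] j7 2.44 gap 0.565 F [ 1.1 -0.5 -2.2] grip 62.4 t 27.8
 total turn [ 0.      0.     -0.0018] rows>= 1 ; then shift (units of 30mm) [ 0.046 -0.002 -0.007] rows>= 1
```

Call:
jog_arm(steps=[0,0,0.04,0,0,0,0,0,0,0,0,0,0,0,0,0,0,0,0,0,0])

```text
clock: 28.1
tcp_pos: [0.556, 0.2619, 0.141]
orientation: [0.0, -0.592, 0.806, -0.0]
ft_force: [-0.8, -0.2, -0.5]
finger_gap: 0.567
gripper_force: 62.8
```

Contact is showing in the force, so I release gently and back up.

Call:
jog_arm(steps=[0,0,0.02,0,0,0,0,0,0,0,0,0,0,0,0,0,0,0,0,0,0.65,0,0,0,0,0,0,1,0,0,0,0,0,0,1,0,0,0,0,0,0,1,0,0,-0.3,0,0,0,1,0,0,-1,0,0,0,1,0,0,-1,0,0,0,1,0,0,-1,0,0,0,1,0,0,-1,0,0,0,1])

```text
clock: 29.2
tcp_pos: [0.5559, 0.2618, 0.2711]
orientation: [0.001, -0.592, 0.806, -0.0]
ft_force: [2.0, 0.2, -0.3]
finger_gap: 0.999
gripper_force: 0.0
```

Call:
jog_arm(steps=[0.8,0.5,0,0,0,0,1,1,0.6,0,0,0,0,1,1,0.6,0,0,0,0,1,1,0.6,0,0,0,0,1,1,0,0,0,0,0,1,1,0,0,0,0,0,1,1,0,0,0,0,0,1,1,0,0,0,0,0,1,1,0,0,0,0,0,1,0.5,0,0,0,0,0,1,0,0,0,0,0,0,1])

```text
clock: 30.3
tcp_pos: [0.4068, 0.0139, 0.27]
orientation: [0.001, -0.591, 0.807, 0.0]
ft_force: [-1.0, -0.6, -0.2]
finger_gap: 1.001
gripper_force: 0.0
```

```bash
python3 -c "
from h import *
plan([.5555,.2605,.2],163)
f=grab('top','top11');P=cloud(f);g=grab('scene','s11')
for zr in((.185,.2),(.126,.146),(.086,.106),(.04,.06)):
  m=((P[...,2]>zr[0])&(P[...,2]<zr[1])&(abs(P[...,0]-.556)<.11)&(abs(P[...,1]-.258)<.09));q=P[m];print(zr,len(q),cv2.minAreaRect((q[:,:2]*1000).astype(np.float32)))
W=np.zeros((500,800,3),np.uint8);W[:400,:400]=cv2.resize(f['img'][150:270,80:230,::-1],(400,400)) if 0 else cv2.resize(f['img'][150:260,130:240,::-1],(400,400));W[:400,400:]=cv2.resize(g['img'][80:210,260:390,::-1],(400,400));cv2.imwrite('pics/c11.png',W)"
```

```text
tcp [0.4068 0.0139 0.27  ] y yaw 162.42 tilt [0.0018 0.0016] j7 2.6 gap 1.001 F [-1.  -0.6 -0.2] grip 0.0 t 30.3
 total turn [-0.0004  0.0006 -0.0032] rows>= 1 ; then shift (units of 30mm) [-9.309 -2.337  2.334] rows>= 10
(0.185, 0.2) 186 ((555.2628784179688, 259.21514892578125), (48.92741775512695, 47.22739791870117), 33.63813781738281)
(0.126, 0.146) 390 ((554.6136474609375, 257.11688232421875), (55.419654846191406, 100.98631286621094), 73.97208404541016)
(0.086, 0.106) 276 ((557.687744140625, 256.0462341308594), (65.31021881103516, 130.87481689453125), 74.88546752929688)
(0.04, 0.06) 854 ((555.5992431640625, 257.2054443359375), (112.04747772216797, 171.00294494628906), 75.2396240234375)
```

View pics/c11.png

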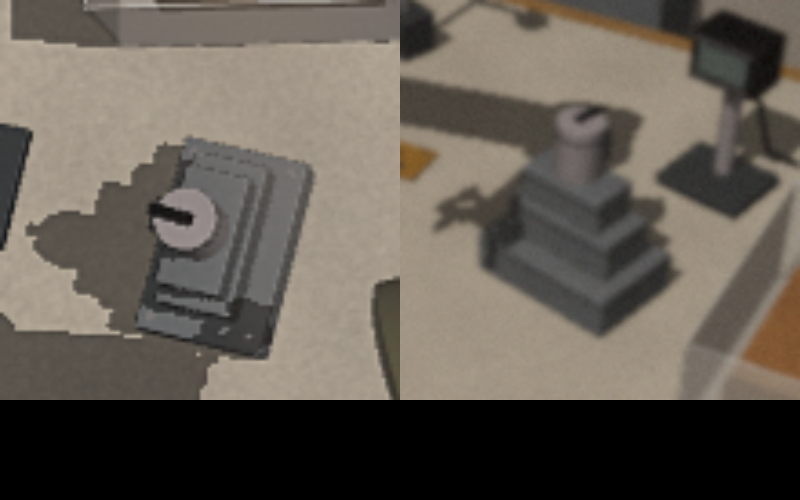

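The stack is square, with every centre within 3 mm of the one below. The tab at (150,210) in the left crop points left toward the reader.

```bash
python3 -c "
from plant import ctrl
print(ctrl.hand_in())"
```

```text
the job is handed in; nothing more can be done
None
```

The job is handed in with no verdict returned: large tin, small tin and canister stand on the case, each centred within about 3 mm by camera, label towards the reader; the first small-tin grasp closed on its top without moving it because the reported tool height had become about 20 mm too low, so I allowed for that from then on.

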